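# Close the spring jaw on a rack module and re-pin it

### The arm

A 6-joint arm with a two-finger parallel gripper is mounted at the origin on a cart in front of the work surface, level with it; the furniture and walls round the work are solid. World frame = base frame: x ahead of the robot, y to its left, z up, the work surface at z = 0. Lengths are in m, angles in degrees, forces in N, time in s.
With the tool pointing down it reaches from about 0.35 to 0.875 m from the base axis. Payload 4.2 kg.
Tool frame: the origin (TCP) lies on the centre line of the jaws, within the pads' length; the fingertips stand 19 mm ahead of it and the grasp point (between the pads) is the TCP; z points along the fingers, y is the line along which they close (so a half turn about z gives the same grasp; the last joint's range is limited). The gripper opens to 87 mm and grips with 3 to 60 N. Pads are 19 mm wide; open, the fingers measure 117 mm over their backs; the gripper's body (75 mm by 190 mm) begins 51 mm behind the grasp point.
Start: joints at [-50.959, 22.042, 0.453, 0, -68.411, -14.817], TCP at [0.256, -0.57, 0.242] pointing down, gripper open.
Joint ranges: [-179.83, 179.83], [-69.29, 118.12], [-61.27, 80.66], [-181.25, 117.63], [-171.15, -9.14], [-177.46, 177.46]. Speed limits (degrees/s): [159.86, 159.86, 180, 180, 180, 180].

### API

Orientations are given as a 3x3 rotation matrix whose columns are the frame's x, y, z axes.
In Python, from station import sense, capture, finish_job, search_frame, masks_of gives the robot as it stands.
- The arm moves only by the tool drive_tool, never from a script. Its argument "rows" is a list of rows, each a list of 7 numbers: the opening in per cent of the stroke, from 0 (shut) to 100 (fully open), then the shift along the world's x, y, z in mm, then the turn, a rotation vector about the world's x, y, z in rad. In form: [[fingers, dx, dy, dz, wx, wy, wz], ...]. A call has 1 to 5 rows; each row shifts and turns the commanded pose from where the row before left it; what a row does not reach is not made up. A row lasts 1/12 s, in which the tool goes at most 41.7 mm and 7.16 degrees, less where a joint would pass 70% of its speed; a pose out of reach is approached as far as the arm can. A call is refused whole if a number of a shift passes 41.7 or a number of a turn 0.125, either way. A call with a gripper value outside its range is refused whole. The fingers move at their own pace and stop on an object; the grip force is fixed at half the most. Time passes only in rows, so rows that do not move let the fingers close. It gives the time, the measured TCP pose, the force, the opening and the grip force at its end, in the units of the state.
- sense(): the state, without advancing time (a new reading comes with each control period).
- capture(name): name is "side" or "top"; returns a dict with "frame" (400x640x3 uint8, red, green, blue), "z_map" (400x640 float32, m along the optical axis (not along the pixel's ray), 0 where there is no reading), "fx", "fy", "cx", "cy" (pixels), "R" (3x3) and "t" (3): a world point X has camera coordinates R X + t. Camera axes: x right, y down, z forward; pixel columns grow to the right and rows downward; lengths in m; the calibration is good to about 2 mm. A picture is of the moment at which its call begins.
- finish_job(): hands the job in; it is judged then, once.
Trained networks look in a picture, given as the dict that the camera call returned (one of the last four; its "shot" number tells which), for a name from the list of things; names that differ only in an ending like _2 or _b are one class to them, and where a whole thing is asked for, a point or a joint stands for the part that bears it (a point fixed in the world has none). Each returns a list of dicts, best first, with "p" (0 to 1); they miss things now and then, are a little off and sometimes report something else, mostly with a low value. They report only what shows in the picture. A call takes as long as a camera call. They do not tell look-alikes from the thing itself.
- search_frame(label, picture): "xy" ([column, row] in pixels, amid what is visible of it).
- masks_of(label, picture): "region" (400x640 bool, what is visible of it) and "xy" ([column, row] in pixels, amid what is visible of it).
The state is a dict: "time_s": time; "joints": joint angles; "joint_velocities": joint speeds; "effort": joint torques, N m; "tcp_pos": TCP position; "ee_rot": TCP orientation; "wrist_force": force on the tool from outside, world axes, zero at the start; "moment": the same for the moment, N m; "gripper_width": opening from 0.0 (shut) to 1.0 (fully open); "gripper_force": force on a finger pad.
Only numpy, scipy, OpenCV 4.12 (cv2) and the standard library are available. Lean on these libraries where they do the work, as an engineer would, in place of code of your own. Each camera call takes 0.05 s, during which the arm holds its last target. There are 200 camera calls.

### The job

Secure the rack module in the repair cradle: draw the black T-handled detent pin up out of the plate it locks into, slide the jaw along its guides until its sprung pad bears on the module, and push the pin down through the jaw into the keeper hole until it clicks and its collar sits flat on the bored block. The keeper hole is hidden under the jaw and was set by hand, so find it by feel with light pressure: never drive the pin against the plate or the block with more than about 45 N, and leave the module lying in the cradle, with the pin standing home in its hole.

Things in the scene. Friction and masses are not known exactly. Their poses are not given: they have to be found in the camera images.
- cradle: Repair cradle, fixed: grey base 120 mm across (x), 370 mm long (y), aluminium guides with steel strips, two end stops at its -y end. Origin: on the bench straight below the open hole, where the pin starts; z up; the jaw closes along -y. The jaw is 64 mm wide; guides and jaw stay below 67 mm, the module below 60 mm.
- open_hole (a point): Centre of the top of the open hole, 28 mm above the bench, in a flat steel plate (20 to 28 mm high) hidden under the jaw. The plate is solid but for two 11 mm through holes in line: this one and the keeper hole, 38 to 62 mm farther along the cradle's -y. The keeper part is shifted and clamped by hand for each module: its place in that span is never the same, is covered by the jaw and must be felt for.
- jaw (a joint): Travel of the jaw slide along the cradle's -y, m: 0 open (start, bush over the open hole), stop at 0.066. It carries the bored block and, in front, a jaw with a rubber-faced pad on sprung rods. Friction about 2 N. The pad meets the module at about 33 mm and then gives on its springs, 1 N rising to 4 N, so an unpinned slide may creep back. The pin, held in the bush, can push the slide.
- bush (a point): Centre of the mouth of the pin's bush, on top of the bored aluminium block (34 x 34 mm), 51 mm above the bench; moves with the jaw. An upright 11 mm hole, 12 mm deep, opening below into a 22 mm pocket 11 mm high down to the hidden plate.
- pin: Steel detent pin, 70 g, 79 mm long. Origin: tip of its nose; z along the pin to its handle. Shank 10 mm thick, its blunt nose chamfered to 8.4 mm over the last 1.2 mm; two sprung balls stand 2 mm proud at z = 7 mm on the pin's +-x. Collar 20 mm wide, underside at z = 40.5 mm. Home: collar on the block, tip 10.5 mm above the bench, balls sprung out below the plate. It turns freely about z.
- pin_handle (a point): Centre of the pin's black T-handle, 70 mm above its nose: 46 mm (pin's x) by 14 mm (y) by 18 mm high; grip the 14 mm from above. The balls resist with about 10 to 15 N when pulled or pushed through a hole. Lifted 18 to 22 mm, the nose is clear of the plate and the shank still in the bush; lifted more, the balls catch under the bush, and pulling on draws the pin right out.
- module: Rack module under repair, 0.38 kg, loose: circuit board with a 38 x 133 mm black front panel, lying board up on two rests, panel against the end stops, connector edge towards the pad. Origin: lower corner of its case, 65 mm behind the panel; its x runs from panel to connector (cradle's +y).
Not all that is in view belongs to the job. Several things have the shape of the pin; the one meant has the colours described above.

How it is judged:
By the outcome, as a careful person would: the job done as asked, in the order asked, and still so for the second after the job is handed in, with the robot touching nothing.
It also fails if it takes over 72 s, if anything falls off the work surface, if the arm or the gripper's body presses on something with over 40 N, if the wrist force passes 120 N, or if a joint passes its speed limit or range.

## Working session

There is one attempt and no reset: what is moved stays moved. The work goes in short steps, Python scripts to look and compute and a tool call to move; the robot and the scene stay as the last step left them, time stands still between calls to the robot, and variables do not carry over. Pictures are saved under pics/ and viewed, at most 10 in all, crops included, and the job is handed in when it is done.

Besides the shell and the picture viewer there is one more tool, called after "Call:" by a JSON object that holds its "fn" and its "kwargs", one argument or row to a line. drive_tool: Moves the arm, as the interface text tells. Its arguments: {"type":"object","properties":{"rows":{"type":"array"}},"required":["rows"]}

```bash
mkdir -p pics; cat > h.py <<'E'
import numpy as np, cv2
from station import sense, capture, finish_job, search_frame, masks_of
def w(p,u,v,z=None):
    r=np.array([(u-p['cx'])/p['fx'],(v-p['cy'])/p['fy'],1.0]); R=np.array(p['R']);t=np.array(p['t'])
    if z is None:
        d=p['z_map'][int(round(v)),int(round(u))]; return R.T@(r*d-t)
    c=-R.T@t; d=R.T@r; return c+d*(z-c[2])/d[2]
def cloud(p,m=None):
    v,u=np.nonzero((p['z_map']>0)&(m if m is not None else True)); d=p['z_map'][v,u]
    X=np.stack([(u-p['cx'])/p['fx']*d,(v-p['cy'])/p['fy']*d,d],1)
    return (X-np.array(p['t']))@np.array(p['R']),u,v
def save(p,n): cv2.imwrite('pics/'+n,p['frame'][:,:,::-1])
E
python3 - <<'E'
from h import *
s=sense();print(s)
for n in('top','side'):
    p=capture(n);save(p,n+'0.png')
    for l in('pin','pin_handle','bush','jaw','module','cradle'):
        for r in search_frame(l,p)[:4]: print(n,l,round(r['p'],2),np.round(r['xy']),np.round(w(p,*r['xy']),3))
E
```

```text
{'time_s': 0.0, 'joints': array([-5.09598434e+01,  2.20900339e+01,  3.78704483e-01, -3.06827219e-02,
       -6.84118769e+01, -1.48156811e+01]), 'joint_velocities': array([-0.0774568 ,  0.02279495, -0.0600897 , -0.04645477,  0.0349821 ,
       -0.08172828]), 'effort': array([ 4.21326813e-04, -3.90663815e+01,  1.87405962e+01,  4.21976119e+00,
        1.10370945e-02, -1.98214725e-04]), 'tcp_pos': array([ 0.25622152, -0.56943209,  0.24045551]), 'ee_rot': array([[-9.12025937e-01, -4.10131387e-01, -9.67641973e-04],
       [-4.10132523e-01,  9.12023782e-01,  1.98379318e-03],
       [ 6.88966448e-05,  2.20613227e-03, -9.99997564e-01]]), 'wrist_force': array([-0.5616705 , -0.14871541,  0.85570301]), 'moment': array([-0.01122287, -0.04074674, -0.01541948]), 'gripper_force': 0.0, 'gripper_width': 0.998404143799857}
top pin 0.56 [269. 241.] [ 0.437 -0.083  0.079]
top pin 0.47 [339. 262.] [ 0.392 -0.225  0.077]
top pin 0.45 [232. 173.] [ 0.578 -0.009  0.081]
top pin_handle 0.57 [336. 262.] [ 0.391 -0.22   0.078]
top pin_handle 0.5 [238. 174.] [ 0.581 -0.014  0.047]
top pin_handle 0.48 [284. 172.] [ 0.578 -0.117  0.092]
top pin_handle 0.47 [265. 242.] [ 0.436 -0.074  0.078]
top bush 0.82 [304. 170.] [ 0.586 -0.156  0.037]
top jaw 0.74 [306. 172.] [ 0.581 -0.159  0.038]
top module 0.84 [393. 181.] [ 0.56  -0.349  0.022]
top cradle 0.89 [313. 176.] [ 0.572 -0.175  0.039]
side pin 0.83 [276. 171.] [ 0.439 -0.078  0.05 ]
side pin 0.69 [341. 175.] [ 0.575 -0.12   0.076]
side pin 0.58 [245. 211.] [ 0.402 -0.231  0.074]
side pin 0.48 [340. 148.] [ 0.573 -0.01   0.064]
side pin_handle 0.84 [344. 172.] [ 0.581 -0.119  0.083]
side pin_handle 0.81 [342. 152.] [ 0.578 -0.013  0.056]
side pin_handle 0.66 [277. 170.] [ 0.442 -0.073  0.047]
side bush 0.83 [340. 210.] [ 0.574 -0.19   0.046]
side jaw 0.88 [341. 206.] [ 0.575 -0.192  0.057]
side module 0.66 [334. 286.] [ 0.564 -0.356  0.025]
side cradle 0.66 [339. 224.] [ 0.571 -0.233  0.049]
```

```bash
python3 - <<'E'
from h import *
a=cv2.imread('pics/top0.png')[120:300,200:460];b=cv2.imread('pics/side0.png')[100:360,200:460]
cv2.imwrite('pics/a.png',cv2.resize(a,None,fx=3,fy=3,interpolation=2));cv2.imwrite('pics/b.png',cv2.resize(b,None,fx=2.3,fy=2.3,interpolation=2))
E
```

```text
(no output)
```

View pics/a.png

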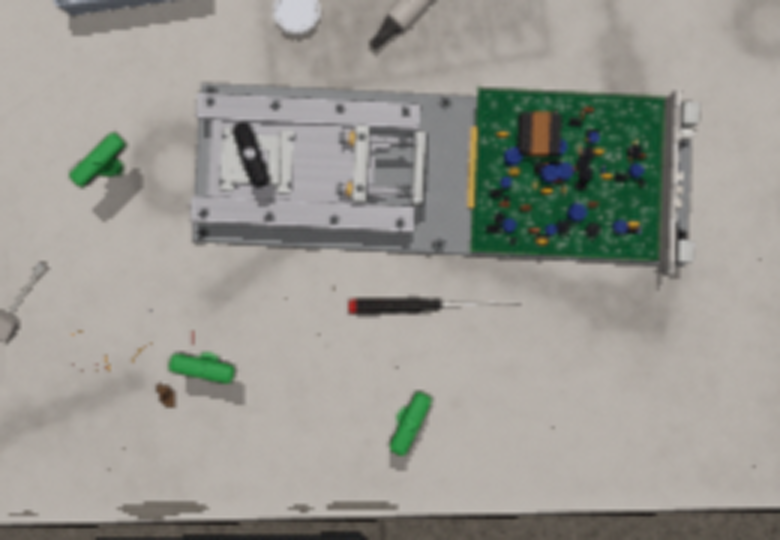

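View pics/b.png

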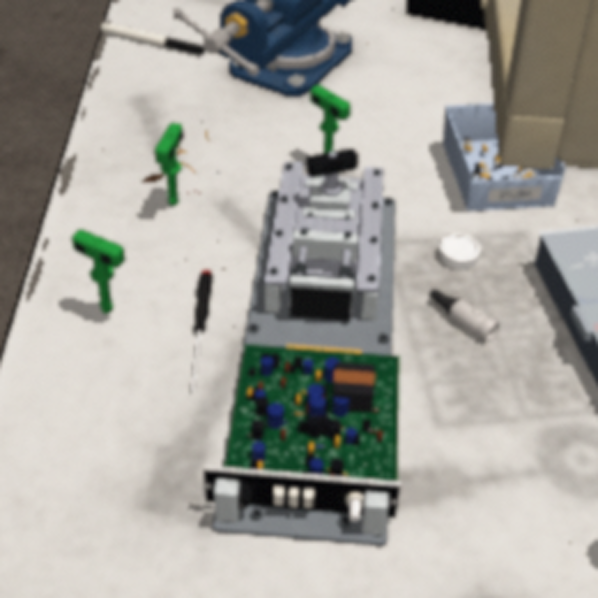

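Top view: black handle at about (283,172) px, standing on the block at the open end of the cradle. The green look-alikes are irrelevant. Next I'll measure the handle pose and the cradle yaw.

```bash
python3 - <<'E'
from h import *
for n in('top','side'):
    p=capture(n);X,u,v=cloud(p); f=p['frame'][v,u].astype(int)
    m=(abs(X[:,0]-.58)<.04)&(abs(X[:,1]+.12)<.05)&(X[:,2]>.07)&(X[:,2]<.11)&(f.max(1)<70)
    H=X[m]; r=cv2.minAreaRect((H[:,:2]*1000).astype(np.float32)); print(n,'handle',m.sum(),r,np.percentile(H[:,2],[5,50,90]),np.linalg.eigh(np.cov(H[:,:2].T))[1][:,1],H.mean(0))
    for l in('cradle','module','jaw'):
        g=masks_of(l,p)[0]['region']; Y,_,_=cloud(p,g); Y=Y[(Y[:,2]>.004)&(Y[:,2]<.075)&(abs(Y[:,0]-.57)<.1)]
        print(n,l,len(Y),cv2.minAreaRect((Y[:,:2]*1000).astype(np.float32)),np.percentile(Y[:,2],[5,50,95]))
    # guide tops edges
    m=(X[:,2]>.055)&(X[:,2]<.072)&(abs(X[:,0]-.58)<.06)&(X[:,1]>-.26)&(X[:,1]<-.06)&(f.min(1)>100)
    print(n,'guides',m.sum(),cv2.minAreaRect((X[m][:,:2]*1000).astype(np.float32)))
    print('front?',[(round(y,3),round(X[m&(abs(X[:,1]-y)<.006)][:,0].min(),4),round(X[m&(abs(X[:,1]-y)<.006)][:,0].max(),4)) for y in np.arange(-.24,-.09,.02)if (m&(abs(X[:,1]-y)<.006)).any()])
E
```

```text
top handle 112 ((579.6076049804688, -114.71989440917969), (44.414764404296875, 12.712510108947754), 20.658002853393555) [0.08545338 0.08925434 0.09130971] [-0.94944132 -0.31394455] [ 0.5785072  -0.11541899  0.0889543 ]
top cradle 4975 ((571.0217895507812, -250.77288818359375), (369.6854248046875, 119.98271942138672), 85.97319793701172) [0.00621809 0.03830213 0.05297746]
top module 3844 ((565.6412353515625, -348.70794677734375), (160.37303161621094, 132.43405151367188), 84.03386688232422) [0.01305155 0.01639422 0.03856846]
top jaw 1365 ((578.1484985351562, -155.9885711669922), (161.997314453125, 55.80381393432617), 86.16153717041016) [0.0367537  0.04095607 0.06284854]
top guides 154 ((580.607421875, -169.70945739746094), (121.84528350830078, 52.12274932861328), 74.48443603515625)
front? [(np.float64(-0.22), np.float64(0.5532), np.float64(0.5917)), (np.float64(-0.2), np.float64(0.5559), np.float64(0.5998)), (np.float64(-0.18), np.float64(0.5493), np.float64(0.5966)), (np.float64(-0.12), np.float64(0.5786), np.float64(0.5873)), (np.float64(-0.1), np.float64(0.5749), np.float64(0.5749))]
[... 398 characters left out ...]
595458984375, -347.3994140625), (163.07513427734375, 131.9651641845703), 84.06700134277344) [0.01580753 0.01886233 0.04426426]
side jaw 1474 ((577.169189453125, -159.36041259765625), (158.31719970703125, 55.97943115234375), 86.65656280517578) [0.02365347 0.04468306 0.06450866]
side guides 285 ((575.8211669921875, -169.8018798828125), (127.54167938232422, 53.14615249633789), 88.79898834228516)
front? [(np.float64(-0.22), np.float64(0.5922), np.float64(0.594)), (np.float64(-0.2), np.float64(0.5549), np.float64(0.6)), (np.float64(-0.18), np.float64(0.5489), np.float64(0.6021)), (np.float64(-0.12), np.float64(0.5719), np.float64(0.5881)), (np.float64(-0.1), np.float64(0.574), np.float64(0.574))]
```

Cradle yaw is about -4°, so the jaw closes along (-0.07,-0.998). The handle is at (0.580,-0.117), with its long axis at about 18°.

Call:
{"fn": "drive_tool", "kwargs": {
  "rows": [
    [45,21.6,30.1,0,0,0,-0.05],
    [45,21.6,30.1,0,0,0,-0.06],
    [45,21.6,30.1,0,0,0,0],
    [45,21.6,30.1,0,0,0,0],
    [45,21.6,30.1,0,0,0,0]
  ]
}}

```text
time_s: 1.52
tcp_pos: [0.3651, -0.418, 0.2417]
ee_rot: [[-0.952, -0.307, 0.0], [-0.307, 0.952, -0.0], [-0.0, -0.0, -1.0]]
wrist_force: [0.4, -0.5, 0.2]
gripper_width: 0.707
gripper_force: 0.0
```

Call:
{"fn": "drive_tool", "kwargs": {
  "rows": [
    [45,21.6,30.1,0,0,0,0],
    [45,21.6,30.1,0,0,0,0],
    [45,21.6,30.1,0,0,0,0],
    [45,21.6,30.1,0,0,0,0],
    [45,21.6,30.1,0,0,0,0]
  ]
}}

```text
time_s: 1.93
tcp_pos: [0.4733, -0.2673, 0.2419]
ee_rot: [[-0.951, -0.308, 0.001], [-0.308, 0.951, -0.0], [-0.001, -0.0, -1.0]]
wrist_force: [0.8, -0.0, 0.2]
gripper_width: 0.462
gripper_force: 0.0
```

Call:
{"fn": "drive_tool", "kwargs": {
  "rows": [
    [45,21.6,30.1,-10,0,0,0],
    [45,21.6,30.1,-20,0,0,0],
    [45,21.6,30.1,-20,0,0,0],
    [45,21.6,30.1,-10,0,0,0],
    [45,21.6,30.1,0,0,0,0]
  ]
}}

```text
time_s: 2.35
tcp_pos: [0.5791, -0.1172, 0.1791]
ee_rot: [[-0.952, -0.307, -0.005], [-0.307, 0.952, 0.0], [0.005, 0.002, -1.0]]
wrist_force: [0.2, -0.6, 0.1]
gripper_width: 0.45
gripper_force: 0.0
```

Call:
{"fn": "drive_tool", "kwargs": {
  "rows": [
    [45,0,0,0,0,0,0],
    [45,0,0,0,0,0,0]
  ]
}}

```text
time_s: 2.52
tcp_pos: [0.5809, -0.1174, 0.1814]
ee_rot: [[-0.951, -0.311, -0.001], [-0.311, 0.951, -0.0], [0.001, 0.0, -1.0]]
wrist_force: [-0.1, -0.7, -0.4]
gripper_width: 0.447
gripper_force: 0.0
```

Call:
{"fn": "drive_tool", "kwargs": {
  "rows": [
    [45,-0.5,0,-20,0,0,0],
    [45,0,0,-25,0,0,0],
    [45,0,0,-25,0,0,0],
    [45,0,0,-17,0,0,0],
    [45,0,0,-9,0,0,0]
  ]
}}

```text
time_s: 2.93
tcp_pos: [0.5775, -0.1201, 0.0839]
ee_rot: [[-0.952, -0.306, -0.004], [-0.306, 0.952, 0.0], [0.004, 0.001, -1.0]]
wrist_force: [-0.7, -0.8, -0.6]
gripper_width: 0.45
gripper_force: 0.0
```

Call:
{"fn": "drive_tool", "kwargs": {
  "rows": [
    [5,0,0,0,0,0,0],
    [5,0,0,0,0,0,0],
    [5,0,0,0,0,0,0],
    [5,0,0,0,0,0,0],
    [5,0,0,0,0,0,0]
  ]
}}

```text
time_s: 3.35
tcp_pos: [0.5798, -0.1187, 0.0873]
ee_rot: [[-0.952, -0.308, 0.002], [-0.308, 0.952, 0.001], [-0.002, 0.0, -1.0]]
wrist_force: [-2.2, 3.9, 4.3]
gripper_width: 0.16
gripper_force: 30.1
```

```bash
python3 - <<'E'
from h import *
s=sense();print(s['tcp_pos'],s['gripper_width'],s['gripper_force'],s['wrist_force'])
p=capture('side');cv2.imwrite('pics/g1.png',cv2.resize(p['frame'][100:260,260:440,::-1],None,fx=3.5,fy=3.5,interpolation=2))
E
```

```text
[ 0.57979785 -0.11871794  0.087318  ] 0.15989123382217196 30.070003723958507 [-2.24660226  3.92332088  4.30119801]
```

View pics/g1.png

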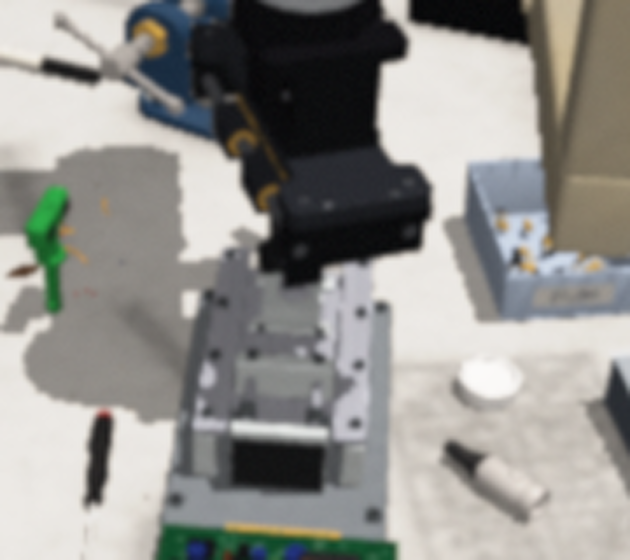

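The side view shows the fingers closed on the black handle, with the module untouched. Now I'll lift 20 mm.

Call:
{"fn": "drive_tool", "kwargs": {
  "rows": [
    [5,0,0,2,0,0,0],
    [5,0,0,2,0,0,0],
    [5,0,0,2,0,0,0],
    [5,0,0,2,0,0,0],
    [5,0,0,2,0,0,0]
  ]
}}

```text
time_s: 3.82
tcp_pos: [0.5795, -0.1188, 0.0961]
ee_rot: [[-0.951, -0.308, -0.0], [-0.308, 0.951, 0.0], [0.0, 0.0, -1.0]]
wrist_force: [-0.5, 3.0, -0.0]
gripper_width: 0.164
gripper_force: 30.0
```

Call:
{"fn": "drive_tool", "kwargs": {
  "rows": [
    [5,0,0,2,0,0,0],
    [5,0,0,2,0,0,0],
    [5,0,0,2,0,0,0],
    [5,0,0,2,0,0,0],
    [5,0,0,2,0,0,0]
  ]
}}

```text
time_s: 4.23
tcp_pos: [0.5795, -0.1193, 0.1064]
ee_rot: [[-0.951, -0.308, 0.0], [-0.308, 0.951, -0.0], [0.0, -0.0, -1.0]]
wrist_force: [-0.2, 2.3, -2.6]
gripper_width: 0.161
gripper_force: 30.0
```

Call:
{"fn": "drive_tool", "kwargs": {
  "rows": [
    [5,0,0,0,0,0,0],
    [5,0,0,0,0,0,0]
  ]
}}

```text
time_s: 4.4
tcp_pos: [0.5796, -0.1193, 0.1065]
ee_rot: [[-0.951, -0.308, 0.0], [-0.308, 0.951, -0.0], [-0.0, -0.001, -1.0]]
wrist_force: [-0.6, 1.7, 0.3]
gripper_width: 0.161
gripper_force: 30.0
```

Call:
{"fn": "drive_tool", "kwargs": {
  "rows": [
    [5,-0.1,-1,0,0,0,0],
    [5,-0.1,-1,0,0,0,0],
    [5,-0.1,-1,0,0,0,0],
    [5,-0.1,-1,0,0,0,0]
  ]
}}

```text
time_s: 4.73
tcp_pos: [0.5793, -0.1232, 0.1062]
ee_rot: [[-0.951, -0.308, 0.0], [-0.308, 0.951, -0.0], [-0.0, -0.0, -1.0]]
wrist_force: [-1.0, 2.9, -0.8]
gripper_width: 0.158
gripper_force: 30.0
```

Call:
{"fn": "drive_tool", "kwargs": {
  "rows": [
    [5,-0.2,-3,0,0,0,0],
    [5,-0.2,-3,0,0,0,0],
    [5,-0.2,-3,0,0,0,0],
    [5,-0.2,-3,0,0,0,0],
    [5,-0.2,-3,0,0,0,0]
  ]
}}

```text
time_s: 5.15
tcp_pos: [0.5782, -0.1385, 0.106]
ee_rot: [[-0.952, -0.308, 0.0], [-0.308, 0.952, -0.0], [-0.0, -0.0, -1.0]]
wrist_force: [-0.4, 1.8, 1.0]
gripper_width: 0.162
gripper_force: 30.0
```

Call:
{"fn": "drive_tool", "kwargs": {
  "rows": [
    [5,-0.2,-3,0,0,0,0],
    [5,-0.2,-3,0,0,0,0],
    [5,-0.2,-3,0,0,0,0],
    [5,-0.2,-3,0,0,0,0],
    [5,-0.2,-3,0,0,0,0]
  ]
}}

```text
time_s: 5.57
tcp_pos: [0.5771, -0.1532, 0.106]
ee_rot: [[-0.952, -0.308, 0.0], [-0.308, 0.952, 0.0], [-0.0, 0.0, -1.0]]
wrist_force: [-0.3, 4.3, 1.4]
gripper_width: 0.158
gripper_force: 30.0
```

Call:
{"fn": "drive_tool", "kwargs": {
  "rows": [
    [5,-0.1,-2,0,0,0,0],
    [5,0,0,0,0,0,0]
  ]
}}

```text
time_s: 5.73
tcp_pos: [0.577, -0.1554, 0.106]
ee_rot: [[-0.952, -0.307, 0.0], [-0.307, 0.952, 0.0], [-0.0, -0.0, -1.0]]
wrist_force: [0.6, 3.1, 0.7]
gripper_width: 0.161
gripper_force: 30.0
```

```bash
python3 - <<'E'
from h import *
p=capture('side');cv2.imwrite('pics/g2.png',cv2.resize(p['frame'][110:300,250:440,::-1],None,fx=3,fy=3,interpolation=2))
E
```

```text
(no output)
```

View pics/g2.png

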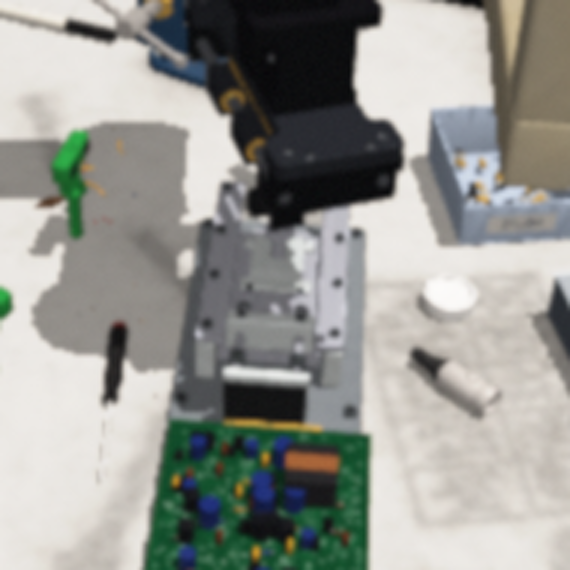

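The side view shows the jaw moved with the pin, with its pad at the module edge (265,420). Now I'll feel downward for the plate.

Call:
{"fn": "drive_tool", "kwargs": {
  "rows": [
    [5,0,0,-1,0,0,0],
    [5,0,0,-1,0,0,0],
    [5,0,0,0,0,0,0]
  ]
}}

```text
time_s: 6.03
tcp_pos: [0.5772, -0.1551, 0.1045]
ee_rot: [[-0.951, -0.308, 0.0], [-0.308, 0.951, -0.0], [-0.0, -0.001, -1.0]]
wrist_force: [-1.1, 2.3, 3.0]
gripper_width: 0.162
gripper_force: 30.0
```

Call:
{"fn": "drive_tool", "kwargs": {
  "rows": [
    [5,0,0,-0.5,0,0,0],
    [5,0,0,0,0,0,0]
  ]
}}

```text
time_s: 6.2
tcp_pos: [0.5773, -0.1552, 0.1044]
ee_rot: [[-0.951, -0.308, 0.001], [-0.308, 0.951, -0.001], [-0.001, -0.001, -1.0]]
wrist_force: [-1.4, 2.4, 6.3]
gripper_width: 0.161
gripper_force: 30.0
```

Call:
{"fn": "drive_tool", "kwargs": {
  "rows": [
    [5,0,0,-0.5,0,0,0],
    [5,0,0,0,0,0,0]
  ]
}}

```text
time_s: 6.37
tcp_pos: [0.5775, -0.1552, 0.1044]
ee_rot: [[-0.951, -0.308, 0.001], [-0.308, 0.951, -0.001], [-0.001, -0.001, -1.0]]
wrist_force: [-1.7, 2.2, 8.2]
gripper_width: 0.159
gripper_force: 30.0
```

Call:
{"fn": "drive_tool", "kwargs": {
  "rows": [
    [5,0,0,-0.5,0,0,0],
    [5,0,0,0,0,0,0]
  ]
}}

```text
time_s: 6.53
tcp_pos: [0.5776, -0.1552, 0.1043]
ee_rot: [[-0.951, -0.309, 0.002], [-0.309, 0.951, -0.001], [-0.001, -0.001, -1.0]]
wrist_force: [-2.2, 2.4, 9.7]
gripper_width: 0.163
gripper_force: 30.0
```

Call:
{"fn": "drive_tool", "kwargs": {
  "rows": [
    [5,-0.1,-0.8,0,0,0,0],
    [5,0,-0.8,0,0,0,0],
    [5,-0.1,-0.8,0,0,0,0]
  ]
}}

```text
time_s: 6.78
tcp_pos: [0.5774, -0.1569, 0.1043]
ee_rot: [[-0.951, -0.308, 0.002], [-0.308, 0.951, 0.0], [-0.002, -0.0, -1.0]]
wrist_force: [-2.7, 7.0, 10.2]
gripper_width: 0.166
gripper_force: 30.0
```

Call:
{"fn": "drive_tool", "kwargs": {
  "rows": [
    [5,0,-0.8,0,0,0,0],
    [5,-0.1,-0.8,0,0,0,0],
    [5,0,-0.8,0,0,0,0]
  ]
}}

```text
time_s: 7.03
tcp_pos: [0.5773, -0.1586, 0.1042]
ee_rot: [[-0.951, -0.308, 0.002], [-0.308, 0.951, 0.001], [-0.002, 0.001, -1.0]]
wrist_force: [-1.4, 8.8, 10.5]
gripper_width: 0.168
gripper_force: 30.0
```

Call:
{"fn": "drive_tool", "kwargs": {
  "rows": [
    [5,-0.1,-0.8,0,0,0,0],
    [5,0,-0.8,0,0,0,0],
    [5,-0.1,-0.8,0,0,0,0],
    [5,0,-0.8,0,0,0,0]
  ]
}}

```text
time_s: 7.37
tcp_pos: [0.5771, -0.1616, 0.1042]
ee_rot: [[-0.951, -0.308, 0.002], [-0.308, 0.951, 0.001], [-0.002, 0.001, -1.0]]
wrist_force: [-2.5, 7.7, 9.1]
gripper_width: 0.162
gripper_force: 30.0
```

Call:
{"fn": "drive_tool", "kwargs": {
  "rows": [
    [5,0,-0.8,0,0,0,0],
    [5,-0.1,-0.8,0,0,0,0],
    [5,0,-0.8,0,0,0,0]
  ]
}}

```text
time_s: 7.62
tcp_pos: [0.5769, -0.1643, 0.104]
ee_rot: [[-0.951, -0.308, 0.002], [-0.308, 0.951, 0.001], [-0.002, 0.0, -1.0]]
wrist_force: [-2.7, 7.5, 10.0]
gripper_width: 0.168
gripper_force: 30.0
```

Call:
{"fn": "drive_tool", "kwargs": {
  "rows": [
    [5,-0.1,-0.8,0,0,0,0],
    [5,0,-0.8,0,0,0,0],
    [5,-0.1,-0.8,0,0,0,0],
    [5,0,-0.8,0,0,0,0]
  ]
}}

```text
time_s: 7.95
tcp_pos: [0.5766, -0.1676, 0.1038]
ee_rot: [[-0.951, -0.308, 0.001], [-0.308, 0.951, 0.001], [-0.002, 0.001, -1.0]]
wrist_force: [-1.2, 6.5, 7.3]
gripper_width: 0.164
gripper_force: 30.0
```

Call:
{"fn": "drive_tool", "kwargs": {
  "rows": [
    [5,-0.1,-0.8,0,0,0,0],
    [5,-0.1,-0.8,0,0,0,0],
    [5,0,-0.8,0,0,0,0]
  ]
}}

```text
time_s: 8.2
tcp_pos: [0.576, -0.1702, 0.1025]
ee_rot: [[-0.951, -0.308, 0.0], [-0.308, 0.951, 0.001], [-0.001, 0.001, -1.0]]
wrist_force: [-1.4, 7.1, 4.1]
gripper_width: 0.16
gripper_force: 30.0
```

It is dropping, so I'll ease down.

Call:
{"fn": "drive_tool", "kwargs": {
  "rows": [
    [5,0,0,-1,0,0,0],
    [5,0,0,0,0,0,0]
  ]
}}

```text
time_s: 8.37
tcp_pos: [0.576, -0.17, 0.1014]
ee_rot: [[-0.951, -0.308, 0.0], [-0.308, 0.951, 0.001], [-0.0, 0.001, -1.0]]
wrist_force: [-1.5, 5.6, 2.0]
gripper_width: 0.163
gripper_force: 30.0
```

Call:
{"fn": "drive_tool", "kwargs": {
  "rows": [
    [5,0,0,-1,0,0,0],
    [5,0,0,0,0,0,0]
  ]
}}

```text
time_s: 8.53
tcp_pos: [0.576, -0.17, 0.1003]
ee_rot: [[-0.951, -0.308, -0.0], [-0.308, 0.951, 0.001], [-0.0, 0.001, -1.0]]
wrist_force: [-0.6, 5.3, 2.9]
gripper_width: 0.166
gripper_force: 30.0
```

Call:
{"fn": "drive_tool", "kwargs": {
  "rows": [
    [5,0,0,-1,0,0,0],
    [5,0,0,-1,0,0,0],
    [5,0,0,-1,0,0,0],
    [5,0,0,-1,0,0,0]
  ]
}}

```text
time_s: 8.87
tcp_pos: [0.5765, -0.1701, 0.098]
ee_rot: [[-0.951, -0.308, 0.001], [-0.308, 0.951, 0.001], [-0.001, 0.0, -1.0]]
wrist_force: [-3.4, 7.0, 9.9]
gripper_width: 0.162
gripper_force: 30.0
```

Call:
{"fn": "drive_tool", "kwargs": {
  "rows": [
    [5,0,0,-1,0,0,0],
    [5,0,0,-1,0,0,0],
    [5,0,0,-1,0,0,0]
  ]
}}

```text
time_s: 9.12
tcp_pos: [0.576, -0.1697, 0.0936]
ee_rot: [[-0.951, -0.308, 0.0], [-0.308, 0.951, 0.002], [-0.001, 0.002, -1.0]]
wrist_force: [-1.5, 7.2, 5.1]
gripper_width: 0.164
gripper_force: 30.0
```

Call:
{"fn": "drive_tool", "kwargs": {
  "rows": [
    [5,0,0,-1,0,0,0],
    [5,0,0,-1,0,0,0],
    [5,0,0,-1,0,0,0]
  ]
}}

```text
time_s: 9.37
tcp_pos: [0.5759, -0.1696, 0.0905]
ee_rot: [[-0.951, -0.308, -0.0], [-0.308, 0.951, 0.002], [-0.001, 0.002, -1.0]]
wrist_force: [-0.8, 8.3, 3.5]
gripper_width: 0.163
gripper_force: 30.0
```

Call:
{"fn": "drive_tool", "kwargs": {
  "rows": [
    [5,0,0,-1,0,0,0],
    [5,0,0,-1,0,0,0],
    [5,0,0,-1,0,0,0]
  ]
}}

```text
time_s: 9.62
tcp_pos: [0.576, -0.1694, 0.0875]
ee_rot: [[-0.951, -0.308, -0.0], [-0.308, 0.951, 0.002], [-0.0, 0.002, -1.0]]
wrist_force: [-2.5, 8.9, 9.0]
gripper_width: 0.165
gripper_force: 30.0
```

Call:
{"fn": "drive_tool", "kwargs": {
  "rows": [
    [5,0,0,-1,0,0,0],
    [5,0,0,-1,0,0,0],
    [5,0,0,0,0,0,0]
  ]
}}

```text
time_s: 9.87
tcp_pos: [0.5761, -0.1695, 0.0873]
ee_rot: [[-0.951, -0.308, 0.0], [-0.308, 0.951, 0.001], [-0.001, 0.001, -1.0]]
wrist_force: [-3.0, 10.0, 13.0]
gripper_width: 0.16
gripper_force: 30.0
```

Call:
{"fn": "drive_tool", "kwargs": {
  "rows": [
    [5,0,0,-1,0,0,0],
    [5,0,0,0,0,0,0]
  ]
}}

```text
time_s: 10.03
tcp_pos: [0.5762, -0.1695, 0.0873]
ee_rot: [[-0.951, -0.309, 0.001], [-0.309, 0.951, 0.001], [-0.001, 0.001, -1.0]]
wrist_force: [-5.1, 10.6, 16.8]
gripper_width: 0.166
gripper_force: 30.0
```

Call:
{"fn": "drive_tool", "kwargs": {
  "rows": [
    [5,0,0,-1,0,0,0],
    [5,0,1,-1,0,0,0],
    [5,0,1,0,0,0,0]
  ]
}}

```text
time_s: 10.28
tcp_pos: [0.5765, -0.1685, 0.0871]
ee_rot: [[-0.951, -0.31, 0.002], [-0.31, 0.951, -0.001], [-0.001, -0.001, -1.0]]
wrist_force: [-7.4, 6.4, 22.7]
gripper_width: 0.165
gripper_force: 30.0
```

Call:
{"fn": "drive_tool", "kwargs": {
  "rows": [
    [5,-0.5,0,2.5,0,0,0],
    [5,-0.5,0,2.5,0,0,0],
    [5,0,0,0.5,0,0,0]
  ]
}}

```text
time_s: 10.53
tcp_pos: [0.5752, -0.1685, 0.0878]
ee_rot: [[-0.952, -0.308, 0.001], [-0.308, 0.952, 0.001], [-0.001, 0.0, -1.0]]
wrist_force: [0.6, 5.3, 0.1]
gripper_width: 0.164
gripper_force: 30.0
```

Call:
{"fn": "drive_tool", "kwargs": {
  "rows": [
    [40,0,0,0,0,0,0],
    [40,0,0,0,0,0,0],
    [40,0,0,0,0,0,0],
    [40,0,0,0,0,0,0],
    [40,0,0,0,0,0,0]
  ]
}}

```text
time_s: 10.95
tcp_pos: [0.5748, -0.1696, 0.0877]
ee_rot: [[-0.952, -0.307, -0.001], [-0.307, 0.952, -0.0], [0.001, -0.0, -1.0]]
wrist_force: [-0.4, -0.7, 1.6]
gripper_width: 0.381
gripper_force: 0.0
```

Call:
{"fn": "drive_tool", "kwargs": {
  "rows": [
    [40,0,0,10,0,0,0],
    [40,0,0,20,0,0,0],
    [40,0,0,40,0,0,0],
    [40,0,0,40,0,0,0],
    [40,0,0,40,0,0,0]
  ]
}}

```text
time_s: 11.37
tcp_pos: [0.5745, -0.1693, 0.2404]
ee_rot: [[-0.951, -0.308, -0.0], [-0.308, 0.951, -0.001], [0.0, -0.0, -1.0]]
wrist_force: [0.7, -0.2, 0.6]
gripper_width: 0.403
gripper_force: 0.0
```

Call:
{"fn": "drive_tool", "kwargs": {
  "rows": [
    [40,-30,25,0,0,0,0],
    [40,-30,25,0,0,0,0],
    [40,-30,25,0,0,0,0],
    [40,-30,25,0,0,0,0],
    [40,-20,20,0,0,0,0]
  ]
}}

```text
time_s: 11.78
tcp_pos: [0.4323, -0.0485, 0.2387]
ee_rot: [[-0.952, -0.307, 0.0], [-0.307, 0.952, 0.0], [-0.0, 0.0, -1.0]]
wrist_force: [0.4, 0.5, 0.2]
gripper_width: 0.399
gripper_force: 0.0
```

```bash
python3 - <<'E'
from h import *
for n in('top','side'):
    p=capture(n);X,u,v=cloud(p); f=p['frame'][v,u].astype(int)
    m=(abs(X[:,0]-.576)<.04)&(abs(X[:,1]+.17)<.04)&(X[:,2]>.07)&(X[:,2]<.11)&(f.max(1)<70)
    H=X[m]; print(n,'handle',m.sum(),np.percentile(H[:,2],[5,50,90]),H.mean(0))
    g=masks_of('module',p)[0]['region']; Y,_,_=cloud(p,g); Y=Y[(Y[:,2]>.004)&(Y[:,2]<.075)&(abs(Y[:,0]-.57)<.1)]
    print(cv2.minAreaRect((Y[:,:2]*1000).astype(np.float32)))
    cv2.imwrite('pics/f%s.png'%n,cv2.resize(p['frame'][100:320,220:460,::-1],None,fx=2.5,fy=2.5,interpolation=2))
E
```

```text
top handle 99 [0.0858298  0.08947085 0.09123777] [ 0.57509138 -0.16329046  0.0892211 ]
((567.8698120117188, -350.34051513671875), (157.4304656982422, 129.84829711914062), 82.5014877319336)
side handle 182 [0.07673247 0.08647061 0.09152545] [ 0.57703233 -0.16772306  0.08560259]
((566.6947021484375, -348.99285888671875), (164.42787170410156, 131.70742797851562), 82.84495544433594)
```

View pics/fside.png

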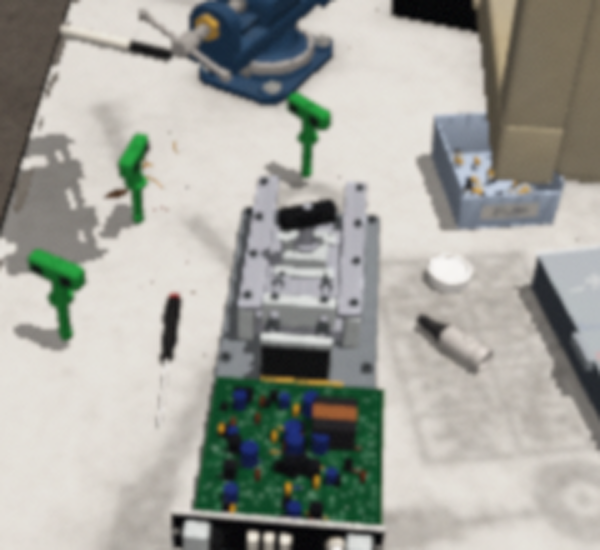

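View pics/ftop.png

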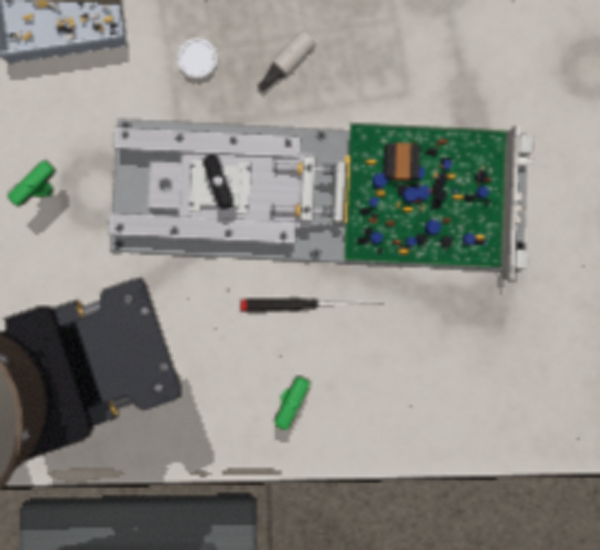

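The pin stands at the same height as when it was home at the start (handle top at 89 mm). The pad is on the module at (340,190) px in the top view, the module lies against its stops, and the arm is clear.

```bash
python3 -c "
from station import finish_job; print(finish_job())"
```

```text
the job is handed in; nothing more can be done
None
```

The job is handed in: the jaw's pad is on the module, and the pin is in the keeper hole about 51 mm along, with its handle at the same height as when it started home. The highest force I read while pushing the pin down was about 23 N, the module is still lying in the cradle, and it took about 12 s.

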